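Tip the mill balls through the spring flap of the hopper

ROBOT

A 6-joint arm with a two-finger parallel gripper is mounted at the origin on the work surface. World frame = base frame: x ahead of the robot, y to its left, z up, the work surface at z = 0. Lengths are in m, angles in rad, forces in N, time in s.
With the tool pointing down it reaches from about 0.375 to 0.9 m from the base axis. Payload 3.1 kg.
Tool frame: the origin (TCP) lies at the very end of the fingers, on their centre line; the grasp point (between the pads) lies 19 mm behind it; y points along the fingers, x is the direction in which the jaws open and shut, and the axes are right-handed (so a half turn about y gives the same grasp; the last joint's range is limited). The gripper opens to 85 mm and grips with 20 to 120 N. Pads are 22 mm wide; open, the fingers measure 114 mm over their backs; the gripper's body (76 mm by 85 mm) begins 54 mm behind the grasp point. The pads swing forward as they close: fully open they stand 13 mm farther back than shut.
Start: joints at [1.131, 0.527, 1.433, -0, 1.181, -0.178], TCP at [0.161, 0.604, 0.231] pointing down, gripper open.
Joint ranges: [-3.08, 3.08], [-0.75, 2.2], [0.22, 2.44], [-1.43, 4.57], [0, 2.65], [-2.85, 2.85]. Speed limits (rad/s): [2.79, 2.79, 3.14, 3.14, 3.14, 3.14].

INTERFACE

Orientations are given as a unit quaternion [w, x, y, z].
In Python, from rig import * gives the robot as it stands. The module is installed in compiled form; this text tells all that it offers.
- The arm moves only by the shell command python3 -m crank 'ROWS' [FORCE]. ROWS is a JSON object of lists of equal length, an entry for each row: "translation": the shift along the tool's x, y, z in m, a list of three; "twist": the turn, a rotation vector about the tool's x, y, z in degrees, a list of three; "jaw": the finger opening in m, from 0 to 0.0854. A call has 1 to 12 rows; each row is the pose to reach, as a shift and turn from the pose commanded when the call began, along the tool's axes at that moment; what a row does not reach only later rows make up. A row lasts 1/12 s, in which the tool goes at most 41.7 mm and 7.16 degrees, less where a joint would pass 70% of its speed; a pose out of reach is approached as far as the arm can. A call with a gripper value outside its range is refused whole. The fingers move at their own pace and stop on an object; FORCE is the grip in N (left out, the last holds). Time passes only in rows, so rows that repeat a pose let the fingers close. It gives the time, the measured TCP pose, the force and the opening at its end, in the units of the state.
- sense(): the state, without advancing time (a new reading comes with each control period).
- read_camera(name): name is "scene" or "top" or "wrist"; returns a dict with "color" (384x512x3 uint8, blue, green, red), "fov_y" (degrees; the focal length in pixels is half the picture's height over the tangent of half this angle, whatever the lens; pixels are square), "cx", "cy" (the principal point, pixels), "position" and "attitude" of the camera in the world; the wrist camera has in their place "tool_from_camera" (4x4, takes a point from camera to tool coordinates, whose origin is the TCP and whose axes are the tool frame's). Camera axes: x right, y down, z forward; pixel columns grow to the right and rows downward; lengths in m; the calibration is good to about 2 mm. A picture is of the moment at which its call begins: read the wrist's pose just before it. There is no depth.
- hand_in(): hands the job in, once; it reports no verdict.
The state is a dict: "t": time; "q": joint angles; "joint_vel": joint speeds; "joint_efforts": joint torques, N m; "tool_pos": TCP position; "orientation": TCP orientation; "ft_force": force on the tool from outside, world axes, zero at the start; "wrist_torque": the same for the moment, N m; "gripper_width": opening from 0.0 (shut) to 1.0 (fully open).
Only numpy, scipy, OpenCV 4.12 (cv2) and the standard library are available. Lean on these libraries where they do the work, as an engineer would, in place of code of your own. Each camera call takes 0.05 s, during which the arm holds its last target. There are 200 camera calls.

TASK

Two scoops with upright wooden handles stand on the pottery bench: take the one that holds two round porcelain mill balls (the other holds short rods). Press the hopper's spring flap down with the lip of this scoop, and while it holds the flap open, tip both balls into the hopper. Then set the empty scoop upright on the bench and let go.

Things in the scene. Friction and masses are not known exactly. Their poses are not given: they have to be found in the camera images.
- scoop_grip (a point): Grip point of the ball scoop (0.22-0.36 kg), on its upright wooden post, 22 (x) by 20 mm (y), top 23 mm higher; 75 mm over the flat underside. z up when standing, the mouth points to -x. Lip = front edge of the underside: x -134, z -75 mm. Steel, 70 mm wide, walls 41 mm high (27 in front), mouth open; the floor rises 10 degrees to the lip (12 mm), so balls stay until tipped further.
- hopper: Fixed grey steel box 160 (x) by 150 (y) by 150 mm high; origin at the centre of its underside, z up. In its top an opening, x -35 to +65, y -58 to +58 mm, shut by the flap; an 18 mm high collar on three sides, none on the hinge side (+x): the scoop comes in there, mouth towards the hopper's -x.
- flap (a joint): Hinge of the aluminium flap, rad: 0 shut (sloping 8 degrees down from the hinge towards -x), grows to 0.9 as it is pushed down into the hopper. Hinge line along the hopper's y at x +65, z 146 mm; flap 98 mm long. Its spring (0.12 Nm to start, 0.16 Nm at 0.45 rad) carries the balls and shuts it again. Balls pass its free end from about 0.2 rad.
- ball1_center (a point): Centre of one porcelain ball, 26 mm in diameter, 23 g, lying loose in the scoop.
- ball2_center (a point): Centre of the other ball, the same.
There are look-alikes about, which are no part of the job. Of the things that look like the hopper, the middle-sized one is meant.

How it is judged:
On the way:
1. the scoop presses the flap open by at least 0.2 rad (value of joint flap above 0.2 rad and contact force between scoop and flap above 0.2 N), for 0.2 s.
At the end, for the whole second after the job is handed in: Both balls lie inside the hopper, below its flap; the flap has sprung shut (under 0.1 rad); the scoop stands on the bench, upright within 10 degrees (its grip point 75 mm over the bench, within 10 mm), at rest and released (x of ball1_center in the frame of hopper between -0.08 and 0.08 m and y of ball1_center in the frame of hopper between -0.075 and 0.075 m and z of each of ball1_center, ball2_center in the frame of hopper below 0.09 m and x of ball2_center in the frame of hopper between -0.08 and 0.08 m and y of ball2_center in the frame of hopper between -0.075 and 0.075 m and value of joint flap below 0.1 rad and angle between scoop_grip's own z axis and vertical below 0.17 rad and height (world z) of scoop_grip between 0.065 and 0.085 m and linear speed of scoop below 0.03 m/s); the robot touches nothing.
It also fails if it takes over 64 s, if anything falls off the work surface, if the arm or the gripper's body presses on something with over 40 N, if the wrist force passes 120 N, or if a joint passes its speed limit or range.

## Working session

There is one attempt and no reset: what is moved stays moved. The work goes in short steps, Python scripts to look and compute and a shell command to move; the robot and the scene stay as the last step left them, time stands still between calls to the robot, and variables do not carry over. Pictures are saved under pics/ and viewed, about 8 in all and at most 12, crops included, and the job is handed in when it is done.

```bash
mkdir -p pics
python3 - <<'E'
from rig import *
import cv2,numpy as np
s=sense();print({k:np.round(v,3) for k,v in s.items()})
for n in ["scene","top","wrist"]:
    r=read_camera(n);cv2.imwrite(f"pics/{n}0.png",r["color"])
    print(n,{k:np.round(v,4).tolist() for k,v in r.items() if k!="color"})
E
```

```text
{'t': np.float64(0.0), 'q': array([ 1.131,  0.528,  1.434,  0.   ,  1.181, -0.179]), 'joint_vel': array([ 0.001, -0.001,  0.002, -0.   ,  0.001, -0.001]), 'joint_efforts': array([ 0.0000e+00, -4.4236e+01, -1.7803e+01, -0.0000e+00,  8.0000e-03,
        0.0000e+00]), 'tool_pos': array([0.161, 0.603, 0.23 ]), 'orientation': array([-0.56 ,  0.561,  0.43 , -0.431]), 'ft_force': array([ 0.173,  0.571, -0.906]), 'wrist_torque': array([-0.   ,  0.003,  0.022]), 'gripper_width': np.float64(0.997)}
scene {'fov_y': 55.7315, 'cx': 258.6448, 'cy': 187.9712, 'position': [0.6189, -0.16, 0.9612], 'attitude': [-0.1616, 0.9507, 0.2604, -0.0477]}
top {'fov_y': 46.2008, 'cx': 260.3532, 'cy': 184.5017, 'position': [0.3223, 0.0922, 1.3789], 'attitude': [0.0409, -0.6964, 0.7158, -0.0328]}
wrist {'fov_y': 66.3964, 'cx': 251.4276, 'cy': 189.8863, 'tool_from_camera': [[1.0, -0.0006, 0.0005, 0.0003], [-0.0007, -0.2754, 0.9613, -0.1437], [-0.0005, -0.9613, -0.2754, 0.0699], [0.0, 0.0, 0.0, 1.0]]}
```

View pics/scene0.png

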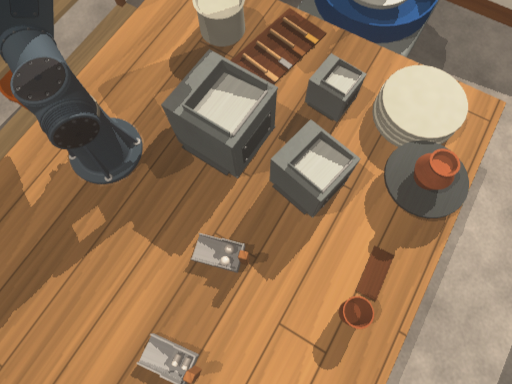

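View pics/top0.png

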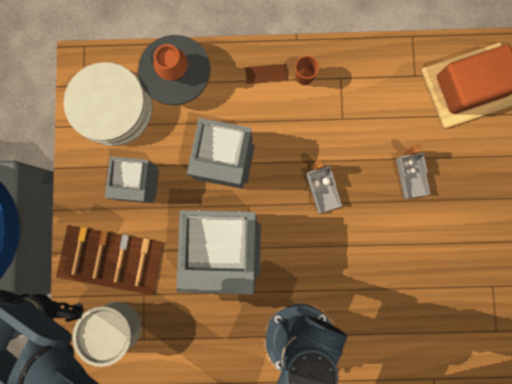

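```bash
cat > h.py <<'E'
import cv2,numpy as np
from scipy.spatial.transform import Rotation as R
def rot(q): return R.from_quat(q,scalar_first=True)
def ray(r,u,v,s=None):
    f=192/np.tan(np.radians(r["fov_y"]/2)); d=np.array([(u-r["cx"])/f,(v-r["cy"])/f,1.])
    if "position" in r: return np.array(r["position"]),rot(r["attitude"]).apply(d)
    T=np.array(r["tool_from_camera"]);Rt=rot(s["orientation"])
    return np.array(s["tool_pos"])+Rt.apply(T[:3,3]),Rt.apply(T[:3,:3]@d)
def onz(r,u,v,z,s=None):
    p,d=ray(r,u,v,s); return p+d*(z-p[2])/d[2]
def proj(r,P,s=None):
    f=192/np.tan(np.radians(r["fov_y"]/2));P=np.atleast_2d(P)
    if "position" in r: c=rot(r["attitude"]).inv().apply(P-np.array(r["position"]))
    else:
        T=np.array(r["tool_from_camera"]);c=(rot(s["orientation"]).inv().apply(P-np.array(s["tool_pos"]))-T[:3,3])@T[:3,:3]
    return np.c_[c[:,0]/c[:,2]*f+r["cx"],c[:,1]/c[:,2]*f+r["cy"]]
E
python3 - <<'E'
import cv2,numpy as np
a=cv2.imread('pics/top0.png');b=cv2.imread('pics/scene0.png')
def c(i,x,y,w=100,h=75): return cv2.resize(i[y:y+h,x:x+w],(400,300),interpolation=cv2.INTER_CUBIC)
cv2.imwrite('pics/c1.png',np.vstack([np.hstack([c(a,170,112),c(a,275,150)]),np.hstack([c(b,265,118,100,100*3//4+0),c(b,175,215)])]))
E
```

```text
(no output)
```

View pics/c1.png

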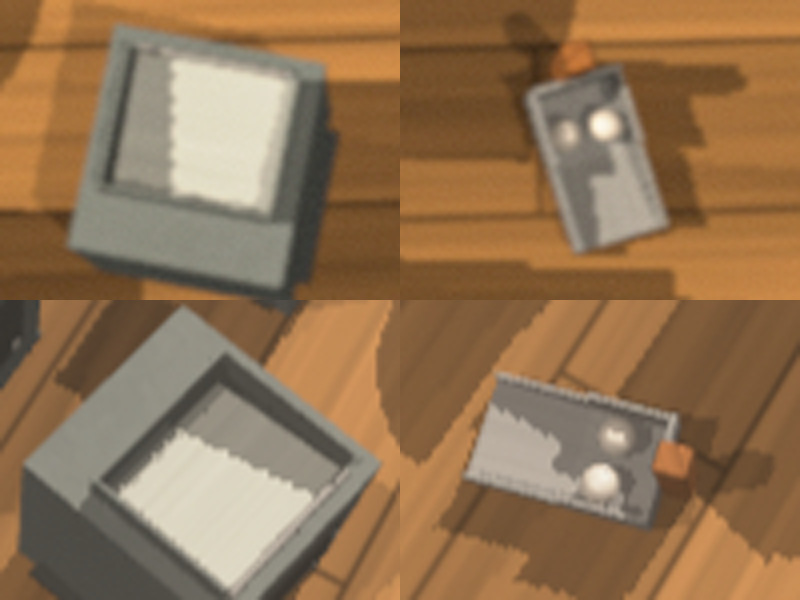

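```bash
cat > fit.py <<'E'
from rig import *
from h import *
from scipy.optimize import least_squares
T=read_camera("top");S=read_camera("scene")
a=lambda p,o:np.array(p)/4+np.array(o)-.375
def fit(obs,x0):
    def f(v):
        e=[]
        for cam,px,P in obs:
            P=np.array([p(v) if callable(p) else p for p in P],float)
            c,s=np.cos(v[2]),np.sin(v[2]); W=np.c_[v[0]+c*P[:,0]-s*P[:,1],v[1]+s*P[:,0]+c*P[:,1],P[:,2]+(v[3] if len(v)>3 else 0)]
            e.append((proj(cam,W)-px).ravel())
        return np.concatenate(e)
    r=least_squares(f,x0); print(np.round(r.x,4),np.degrees(r.x[2]).round(1),np.round(r.fun,1)); return r.x
E
python3 - <<'E'
from fit import *
# image-up direction
print(onz(T,256,150,0),onz(T,220,150,.15),onz(T,323,188,0), onz(S,217,252,0))
tp=a([[118,27],[327,65],[290,292],[68,248]],(170,112))
h=lambda x,y:[x,y,0]
Pt=[h(.08,.075),h(.08,-.075),h(-.08,-.075),h(-.08,.075)]
sp=a([[183,8],[22,165],[380,162]],(265,118))
Ps=[h(-.08,.075),h(-.08,-.075),h(.08,.075)]
fit([(T,tp,Pt)],[.6,.2,-.2,.15]);fit([(S,sp,Ps)],[.6,.2,-.2,.15]);fit([(T,tp,Pt),(S,sp,Ps)],[.6,.2,-.2,.15])
# scoop: origin under grip
st=a([[130,95],[222,68],[178,252],[268,225],[175,55]],(275,150))
Q=lambda zf:[[-.011,.035,.041],[-.011,-.035,.041],[-.134,.035,zf],[-.134,-.035,zf]]
ss=a([[277,112],[250,225],[97,75],[65,178],[275,155]],(175,215))
q=Q(.027)
Pst=q+[[0,0,.098]]
Pss=[q[1],q[0],q[3],q[2],[0,0,.098]]
for yaw in (.3,):
  fit([(T,st,Pst)],[.5,0,yaw]);fit([(S,ss,Pss)],[.5,0,yaw]);fit([(T,st,Pst),(S,ss,Pss)],[.5,0,yaw])
E
```

```text
[0.57503111 0.11667885 0.        ] [0.55045352 0.21373901 0.15      ] [ 0.45072511 -0.08606722  0.        ] [ 0.43758233 -0.08252275  0.        ]
[ 0.5463  0.2135 -0.2127  0.1585] -12.2 [-0.2 -0.3  0.6 -0.1 -1.1 -0.3  0.7  0.7]
[ 0.5474  0.2216 -0.2157  0.1422] -12.4 [-0.4 -0.2  0.3 -0.1  0.1  0.3]
[ 0.5479  0.2148 -0.2157  0.1537] -12.4 [-0.4 -0.5  0.3 -0.2 -1.6 -0.6  0.4  0.3 -0.9 -0.4 -0.8  0.3  0.3  0.7]
[ 0.5125 -0.0657  0.2739] 15.7 [-0.1 -0.1 -0.8 -0.2  0.1  0.2 -0.2 -0.   0.9  0.1]
[ 0.5121 -0.0597  0.3127] 17.9 [ -6.6  26.8   6.8 -28.7  -8.   25.9   7.6 -26.2   0.5  -0.5]
[ 0.5123 -0.0624  0.2918] 16.7 [ -1.    0.2  -1.9  -0.4  -0.2   0.2  -0.6  -0.4  -0.2   0.2  -7.3  27.6
   6.6 -27.8  -8.4  25.7   7.6 -26.2  -0.    0.6]
```

```bash
cat >> h.py <<'E'
def yawR(yaw,tilt,flip=1):
    # tool axes when jaws along object y: tool y = -z(obj), obj tilted by `tilt` rad lip-down
    Ro=(R.from_euler('z',yaw)*R.from_euler('y',-tilt)).as_matrix()  # -x goes down
    X=flip*Ro[:,1];Y=-Ro[:,2];return R.from_matrix(np.c_[X,Y,np.cross(X,Y)])
def delta(s,P,Rt):
    r0=rot(s["orientation"]);t=r0.inv().apply(np.array(P)-s["tool_pos"]);w=(r0.inv()*Rt).as_rotvec(degrees=True)
    print("trans",np.round(t,4),"twist",np.round(w,2),"rows>=",max(np.linalg.norm(t)/.0417,np.linalg.norm(w)/7.16).round(1))
E
python3 - <<'E'
from fit import *
st=a([[130,95],[222,68],[178,252],[268,225],[175,55]],(275,150))
ss=a([[277,112],[250,225],[97,75],[65,178],[275,155]],(175,215))
P=[[-.011,.035,.041],[-.011,-.035,.041],[-.134,.035,.027],[-.134,-.035,.027],[0,0,.098]]
fit([(T,st,P)],[.5,0,.3]);fit([(S,ss,P)],[.5,0,.3]);v=fit([(T,st,P),(S,ss,P)],[.5,0,.3])
s=sense();print(rot(s["orientation"]).as_matrix().round(3))
print(R.from_euler('y',-.5).apply([-1,0,0]))
for f in (1,-1):
    delta(s,[v[0],v[1],.2],yawR(v[2],0,f))
E
```

```text
[ 0.5125 -0.0657  0.2739] 15.7 [-0.1 -0.1 -0.8 -0.2  0.1  0.2 -0.2 -0.   0.9  0.1]
[ 0.5129 -0.0616  0.2999] 17.2 [ 0.1  0.3 -0.1 -0.7 -0.2 -0.3 -0.1  0.2  0.4  0.4]
[ 0.5127 -0.0633  0.2892] 16.6 [-0.8  0.  -1.6 -0.5  0.   0.1 -0.4 -0.5  0.1  0.1 -0.2  0.9 -0.7 -0.3
 -0.4 -0.3 -0.5  0.2 -0.1  0.9]
[[ 0.258 -0.    -0.966]
 [ 0.966 -0.     0.258]
 [-0.    -1.     0.   ]]
[-0.87758256  0.         -0.47942554]
trans [-0.5537  0.0313 -0.5117] twist [-1.000e-02 -3.151e+01 -3.000e-02] rows>= 18.1
trans [-0.5537  0.0313 -0.5117] twist [ 3.0000e-02  1.4849e+02 -2.0000e-02] rows>= 20.7
```

```bash
python3 -m crank '{"translation":[[0,-0.04,0],[0,-0.08,0],[0,-0.12,0],[0,-0.16,0],[-0.02,-0.19,-0.03],[-0.042,-0.19,-0.06],[-0.064,-0.19,-0.09],[-0.086,-0.19,-0.12],[-0.108,-0.19,-0.152],[-0.13,-0.19,-0.184],[-0.153,-0.19,-0.216],[-0.175,-0.19,-0.247]],"twist":[[0,0,0],[0,0,0],[0,0,0],[0,0,0],[0,0,0],[0,0,0],[0,0,0],[0,0,0],[0,0,0],[0,0,0],[0,0,0],[0,0,0]],"jaw":[0.085,0.085,0.085,0.085,0.085,0.085,0.085,0.085,0.085,0.085,0.085,0.085]}' 60
python3 -m crank '{"translation":[[-0.023,0,-0.032],[-0.046,0,-0.064],[-0.069,0,-0.096],[-0.092,0,-0.128],[-0.114,0,-0.16],[-0.114,0,-0.16]],"twist":[[0,-2,0],[0,-5,0],[0,-8,0],[0,-10,0],[0,-12,0],[0,-12,0]],"jaw":[0.085,0.085,0.085,0.085,0.085,0.085]}'
python3 - <<'E'
from rig import *
from h import *
s=sense();r=read_camera("wrist");cv2.imwrite("pics/w1.png",r["color"])
print(s["tool_pos"],s["t"],s["q"].round(2))
import pickle;pickle.dump((s,r),open("w1.pkl","wb"))
E
```

```text
t: 1.35
tool_pos: [0.3554, 0.3693, 0.4215]
orientation: [-0.561, 0.561, 0.431, -0.431]
ft_force: [0.7, 0.1, -0.2]
gripper_width: 0.998
t: 1.85
tool_pos: [0.4843, 0.2145, 0.4209]
orientation: [-0.513, 0.516, 0.485, -0.485]
ft_force: [0.3, 0.6, -0.5]
gripper_width: 0.994
[0.48430002 0.21445705 0.42092191] 1.85 [ 0.21  0.22  1.39 -0.    1.53 -1.31]
```

View pics/w1.png

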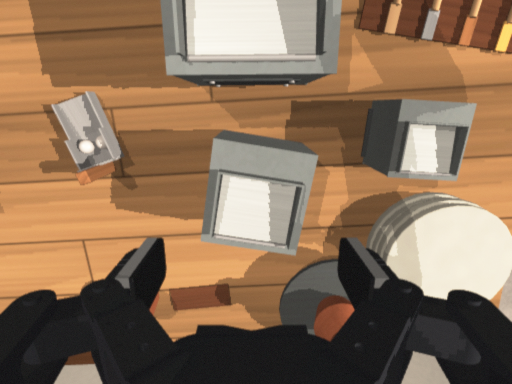

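Run:
```python
import cv2,numpy as np
a=cv2.imread('pics/w1.png')
def c(i,x,y,w,h,k): return cv2.resize(i[y:y+h,x:x+w],(w*k,h*k),interpolation=cv2.INTER_CUBIC)
A=c(a,195,120,130,140,4);B=c(a,45,85,70,140,4)
cv2.imwrite('pics/c2.png',np.hstack([A,B]))
```

```text
(no output)
```

View pics/c2.png

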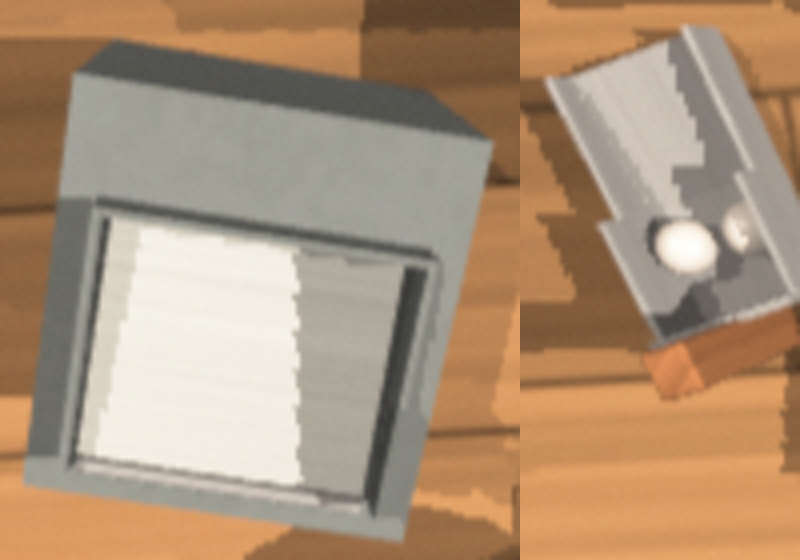

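Run:
```python
import fit as F
from fit import *
import pickle
s,W=pickle.load(open("w1.pkl","rb"))
_p=F.proj
F.proj=lambda c,P:_p(c,P,s)
wh=a([[75,72],[492,142],[403,540],[25,485]],(195,120))
H=[[-.08,-.075,.15],[-.08,.075,.15],[.08,.075,.15],[.08,-.075,.15]]
fit([(W,wh,H)],[.55,.21,-.2]);fit([(W,wh,H)],[.55,.21,-.2,0])
tp=a([[118,27],[327,65],[290,292],[68,248]],(170,112));Ht=[H[2],H[3],H[0],H[1]]
Ht=[[.08,.075,.15],[.08,-.075,.15],[-.08,-.075,.15],[-.08,.075,.15]]
sp=a([[183,8],[22,165],[380,162]],(265,118));Hs=[[-.08,.075,.15],[-.08,-.075,.15],[.08,.075,.15]]
fit([(W,wh,H),(T,tp,Ht),(S,sp,Hs)],[.55,.21,-.2])
st=a([[130,95],[222,68],[178,252],[268,225],[175,55]],(275,150))
ss=a([[277,112],[250,225],[97,75],[65,178],[275,155]],(175,215))
P=[[-.011,.035,.041],[-.011,-.035,.041],[-.134,.035,.027],[-.134,-.035,.027],[0,0,.098]]
# wrist: image right=+y
sw=a([[28,78],[165,27],[135,345],[152,370]],(45,85));Pw=[P[3],P[2],P[1],P[4]]
fit([(W,sw,Pw)],[.5,-.06,.29]);v=fit([(W,sw,Pw),(T,st,P),(S,ss,P)],[.5,-.06,.29])
# view pose: TCP 45 mm behind grip, z .2
delta(sense(),[v[0]-.045,v[1],.2],yawR(v[2],0))
```

```text
[ 0.5496  0.2183 -0.218 ] -12.5 [-0.2  0.2  0.4 -0.3  0.1  0.2 -0.4 -0. ]
[ 0.5499  0.2183 -0.218  -0.0013] -12.5 [-0.   0.4  0.2 -0.2 -0.  -0.  -0.2 -0.2]
[ 0.549   0.2175 -0.2164] -12.4 [-0.9 -0.1 -0.2 -0.7 -0.3 -0.2 -0.9 -0.3 -1.1 -0.5 -0.6 -0.2 -2.5 -0.8
 -0.3  0.1 -0.1 -0.3  0.1  0.2  0.8  0.7]
[ 0.5125 -0.0655  0.2659] 15.2 [-0.8  0.1  0.6 -0.6  1.  -0.2 -0.7  0.7]
[ 0.5125 -0.0643  0.2777] 15.9 [-0.9  0.5  0.3 -0.5  1.6  0.   0.   0.6 -0.5 -0.  -1.3 -0.3 -0.2  0.2
 -0.5 -0.1  0.4  0.1 -0.3  1.1 -1.1 -0.  -0.3 -0.5 -0.8 -0.1 -0.4  1.3]
trans [-0.2841  0.221  -0.0031] twist [ -0.06 -18.94   0.03] rows>= 8.6
```

```bash
python3 -m crank '{"translation":[[-0.036,0,0],[-0.072,0,0],[-0.108,0.015,0],[-0.142,0.04,0],[-0.175,0.065,-0.001],[-0.205,0.09,-0.002],[-0.235,0.115,-0.003],[-0.26,0.145,-0.003],[-0.275,0.175,-0.003],[-0.284,0.2,-0.003],[-0.284,0.221,-0.003],[-0.284,0.221,-0.003]],"twist":[[0,-2,0],[0,-4,0],[0,-6,0],[0,-8,0],[0,-10,0],[0,-12,0],[0,-14,0],[0,-16,0],[0,-18,0],[0,-18.9,0],[0,-18.9,0],[0,-18.9,0]],"jaw":[0.085,0.085,0.085,0.085,0.085,0.085,0.085,0.085,0.085,0.085,0.085,0.085]}' 60
python3 - <<'E'
from rig import *
from h import *
s=sense();r=read_camera("wrist");cv2.imwrite("pics/w2.png",r["color"])
print(s["tool_pos"],s["t"],s["q"].round(2))
import pickle;pickle.dump((s,r),open("w2.pkl","wb"))
E
```

```text
t: 3.0
tool_pos: [0.4653, -0.0621, 0.1971]
orientation: [0.429, -0.423, -0.564, 0.565]
ft_force: [-1.0, 1.1, -0.1]
gripper_width: 0.992
[ 0.4653005  -0.06209305  0.19709418] 3.0 [-0.37  0.38  1.84  0.    0.93 -2.22]
```

View pics/w2.png

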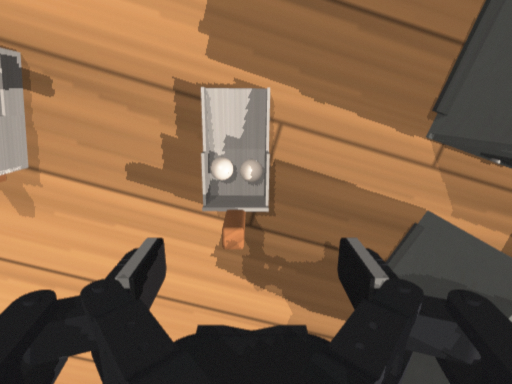

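Run:
```python
import fit as F
from fit import *
import pickle
s,W=pickle.load(open("w2.pkl","rb"))
_p=F.proj
F.proj=lambda c,P:_p(c,P,s)
w=np.array([[202.5,88],[270,88],[204,211],[269,211],[234.5,239]])-.0
P=[[-.134,-.035,.027],[-.134,.035,.027],[-.011,-.035,.041],[-.011,.035,.041],[0,0,.098]]
v=fit([(W,w,P)],[.5,-.06,.29])
fit([(W,w[:4],P[:4])],[.5,-.06,.29]);fit([(W,w[4:],P[4:])],[.5,-.06,.29])
delta(sense(),[v[0],v[1],.054],yawR(v[2],0))
```

```text
[ 0.5145 -0.0632  0.2744] 15.7 [-0.9  1.1  0.7  1.4  0.3 -2.6  0.1 -2.4 -0.2  1.8]
[ 0.515  -0.0632  0.2734] 15.7 [-0.8  1.5  0.7  2.   0.2 -2.1 -0.  -2. ]
[ 0.5127 -0.0634  0.29  ] 16.6 [ 0. -0.]
trans [-0.0126  0.1474 -0.0436] twist [ 0.07  0.34 -0.04] rows>= 3.7
```

```bash
python3 -m crank '{"translation":[[-0.006,0,-0.02],[-0.0125,0.0,-0.0425],[-0.0125,0.02,-0.0425],[-0.0125,0.045,-0.0425],[-0.0125,0.075,-0.0425],[-0.0125,0.105,-0.0425],[-0.0125,0.13,-0.0425],[-0.0125,0.142,-0.0425],[-0.0125,0.145,-0.0425],[-0.0125,0.145,-0.0425],[-0.0125,0.145,-0.0425],[-0.0125,0.145,-0.0425]],"twist":[[0,0,0],[0,0.3,0],[0,0.3,0],[0,0.3,0],[0,0.3,0],[0,0.3,0],[0,0.3,0],[0,0.3,0],[0,0.3,0],[0,0.3,0],[0,0.3,0],[0,0.3,0]],"jaw":[0.085,0.085,0.085,0.085,0.085,0.085,0.085,0.085,0.085,0.085,0.085,0.085]}' 60
python3 - <<'E'
from rig import *
from h import *
s=sense();delta(s,[.5135,-.0633,.054],yawR(.2744,0))
E
```

```text
t: 4.15
tool_pos: [0.5141, -0.0646, 0.0571]
orientation: [-0.426, 0.428, 0.564, -0.563]
ft_force: [-0.4, 0.6, -0.4]
gripper_width: 0.996
trans [0.0014 0.0031 0.0002] twist [ 0.18 -0.02 -0.13] rows>= 0.1
```

```bash
python3 -m crank '{"translation":[[0.0015,0.003,0],[0.0015,0.003,0],[0.0015,0.003,0],[0.0015,0.003,0],[0.0015,0.003,0],[0.0015,0.003,0],[0.0015,0.003,0],[0.0015,0.003,0]],"twist":[[0,0,0],[0,0,0],[0,0,0],[0,0,0],[0,0,0],[0,0,0],[0,0,0],[0,0,0]],"jaw":[0.06,0.04,0.03,0.022,0.016,0.01,0.005,0]}' 100
python3 -m crank '{"translation":[[0,0,0],[0,0,0],[0,0,0],[0,-0.002,0],[0,-0.006,0],[0,-0.012,0],[0,-0.02,0],[0,-0.028,0],[0,-0.034,0],[0,-0.038,0],[0,-0.04,0],[0,-0.04,0]],"twist":[[0,0,0],[0,0,0],[0,0,0],[0,0,0],[0,0,0],[0,0,0],[0,0,0],[0,0,0],[0,0,0],[0,0,0],[0,0,0],[0,0,0]],"jaw":[0,0,0,0,0,0,0,0,0,0,0,0]}' 100
python3 - <<'E'
from rig import *
from h import *
s=sense();r=read_camera("wrist");cv2.imwrite("pics/w3.png",r["color"])
print(s["tool_pos"],s["t"],s["ft_force"],s["wrist_torque"])
E
```

```text
t: 4.82
tool_pos: [0.5128, -0.0634, 0.0527]
orientation: [-0.427, 0.428, 0.564, -0.563]
ft_force: [0.2, -2.0, 5.5]
gripper_width: 0.218
t: 5.82
tool_pos: [0.5125, -0.0631, 0.093]
orientation: [-0.427, 0.428, 0.564, -0.563]
ft_force: [-0.0, -0.1, -3.2]
gripper_width: 0.223
[ 0.5124535  -0.06308153  0.09300755] 5.8167 [-0.01214732 -0.06706329 -3.15572999] [ 0.07490157 -0.13659438 -0.02565107]
```

View pics/w3.png

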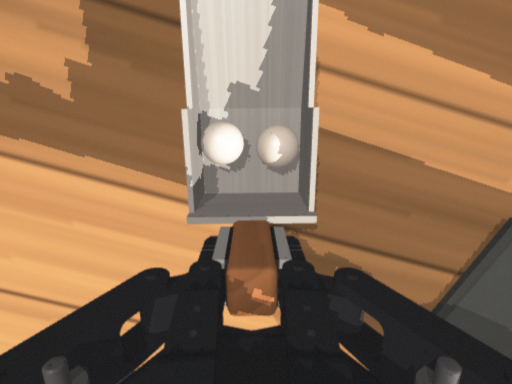

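```bash
cat > plan.py <<'E'
from rig import *
from h import *
HX,HY,HYAW=.5495,.218,np.radians(-12.45)
def tcp(lx,lz,tilt,ly=0):
    t=np.radians(tilt);c,s=np.cos(t),np.sin(t)
    gx,gz=lx+.134*c-.075*s, lz+.134*s+.075*c
    x,z=gx+.0223*s, gz-.0223*c
    ch,sh=np.cos(HYAW),np.sin(HYAW)
    return [HX+ch*x-sh*ly,HY+sh*x+ch*ly,z],yawR(HYAW,t)
def show(*a,s=None): 
    P,Rt=tcp(*a);print(a,np.round(P,3));delta(s or sense(),P,Rt)
E
python3 - <<'E'
from plan import *
show(.011,.20,0)
show(.011,.20,-5)
E
```

```text
(0.011, 0.2, 0) [0.691 0.187 0.253]
trans [ 0.1922 -0.16   -0.2397] twist [ 3.000e-02  2.811e+01 -1.000e-02] rows>= 8.3
(0.011, 0.2, -5) [0.695 0.186 0.241]
trans [ 0.1902 -0.1481 -0.2433] twist [ 4.93 28.09 -1.24] rows>= 8.2
```

```bash
python3 -m crank '{"translation":[[0,-0.004,0],[0,-0.012,0],[0,-0.024,0],[0,-0.04,0],[0,-0.058,-0.002],[0,-0.078,-0.006],[0,-0.098,-0.012],[0,-0.118,-0.02],[0,-0.136,-0.03],[0.002,-0.148,-0.042],[0.006,-0.156,-0.054],[0.012,-0.16,-0.066]],"twist":[[0,0,0],[0,0,0],[0,0,0],[0,0,0],[0,0,0],[0,0,0],[0,0,0],[0,0,0],[0,0,0],[0,0,0],[0,0,0],[0,0,0]],"jaw":[0,0,0,0,0,0,0,0,0,0,0,0]}' 100
python3 -m crank '{"translation":[[0.008,0,-0.013],[0.018,0,-0.027],[0.03,0,-0.042],[0.044,0,-0.058],[0.06,0,-0.075],[0.077,0,-0.093],[0.094,0,-0.11],[0.111,0,-0.126],[0.128,0,-0.141],[0.143,0,-0.153],[0.156,0,-0.162],[0.166,0,-0.168]],"twist":[[0,1,0],[0,3,0],[0,5,0],[0,8,0],[0,11,0],[0,14,0],[0,17,0],[0,20,0],[0,23,0],[0,25,0],[0,27,0],[0,28,0]],"jaw":[0,0,0,0,0,0,0,0,0,0,0,0]}' 100
python3 -m crank '{"translation":[[0,0,0],[0,0,0],[0,0,0]],"twist":[[0,0,0],[0,0,0],[0,0,0]],"jaw":[0,0,0]}' 100
python3 - <<'E'
from plan import *
s=sense();r=read_camera("wrist");t=read_camera("scene")
cv2.imwrite("pics/c4.png",np.vstack([r["color"][:250],cv2.resize(t["color"][60:235,160:420],None,fx=512/260,fy=512/260)]))
show(.011,.20,0,s=s)
import pickle;pickle.dump((s,r),open("w4.pkl","wb"))
E
```

```text
t: 6.87
tool_pos: [0.5733, -0.0338, 0.2543]
orientation: [-0.427, 0.428, 0.564, -0.563]
ft_force: [-0.1, -0.7, -3.5]
gripper_width: 0.223
t: 7.87
tool_pos: [0.6892, 0.1732, 0.2518]
orientation: [0.551, -0.551, -0.443, 0.444]
ft_force: [-0.2, 0.0, -4.1]
gripper_width: 0.218
t: 8.12
tool_pos: [0.6887, 0.1707, 0.252]
orientation: [0.551, -0.551, -0.443, 0.444]
ft_force: [1.3, 0.1, -4.4]
gripper_width: 0.218
(0.011, 0.2, 0) [0.691 0.187 0.253]
trans [ 0.0161 -0.0007  0.0011] twist [-0.07  0.13 -0.08] rows>= 0.4
```

View pics/c4.png

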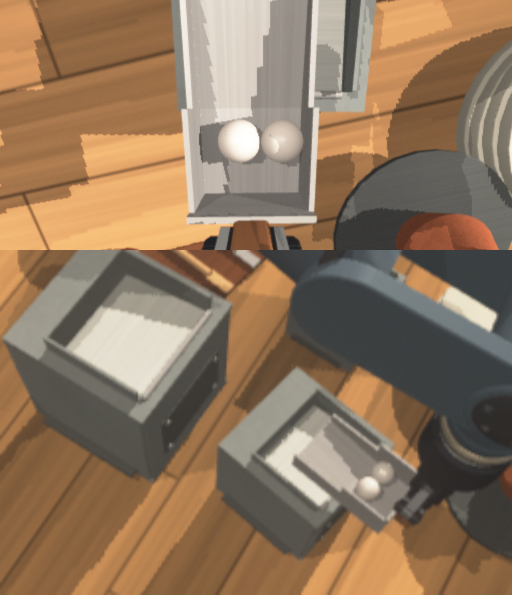

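```bash
python3 -m crank '{"translation":[[0.003,0,0],[0.008,0.003,0],[0.013,0.008,0.001],[0.016,0.014,0.001],[0.016,0.02,0.001],[0.016,0.026,0.001],[0.016,0.031,0.001],[0.016,0.034,0.001],[0.016,0.034,0.001],[0.016,0.034,0.001]],"twist":[[0,0,0],[0,0,0],[0,0,0],[0,0,0],[0,0,0],[0,0,0],[0,0,0],[0,0,0],[0,0,0],[0,0,0]],"jaw":[0,0,0,0,0,0,0,0,0,0]}' 100
python3 - <<'E'
from plan import *
s=sense()
for a in [(.011,.165,0),(.011,.15,5),(.009,.143,10),(.009,.134,16),(.009,.128,22),(.010,.12,28),(.011,.114,34),(.012,.108,40),(.013,.105,46)]: show(*a,s=s)
E
```

```text
t: 9.05
tool_pos: [0.6918, 0.1872, 0.218]
orientation: [0.551, -0.551, -0.443, 0.443]
ft_force: [0.8, -0.4, -3.9]
gripper_width: 0.221
(0.011, 0.165, 0) [0.691 0.187 0.218]
trans [-0.0006  0.0003  0.0006] twist [-0.02  0.1  -0.01] rows>= 0.0
(0.011, 0.15, 5) [0.686 0.188 0.214]
trans [-0.0006  0.0038  0.0057] twist [-5.02  0.1  -0.01] rows>= 0.7
(0.009, 0.143, 10) [0.678 0.19  0.218]
trans [-0.0006 -0.0002  0.0138] twist [-10.02   0.1   -0.  ] rows>= 1.4
(0.009, 0.134, 16) [0.67  0.191 0.222]
trans [-0.0006 -0.0036  0.0223] twist [-16.02   0.1    0.  ] rows>= 2.2
(0.009, 0.128, 22) [0.66  0.194 0.227]
trans [-0.0006 -0.009   0.0321] twist [-2.202e+01  1.000e-01  1.000e-02] rows>= 3.1
(0.01, 0.12, 28) [0.651 0.196 0.229]
trans [-0.0006 -0.0114  0.0421] twist [-2.802e+01  1.000e-01  1.000e-02] rows>= 3.9
(0.011, 0.114, 34) [0.64  0.198 0.233]
trans [-0.0005 -0.0146  0.053 ] twist [-3.402e+01  1.000e-01  2.000e-02] rows>= 4.8
(0.012, 0.108, 40) [0.628 0.201 0.235]
trans [-0.0005 -0.0165  0.0649] twist [-4.002e+01  1.000e-01  2.000e-02] rows>= 5.6
(0.013, 0.105, 46) [0.616 0.203 0.238]
trans [-0.0005 -0.02    0.0775] twist [-4.602e+01  1.000e-01  3.000e-02] rows>= 6.4
```

```bash
python3 -m crank '{"translation":[[0,0.004,0.006],[0,0,0.014],[0,-0.008,0.022],[0,-0.014,0.032],[0,-0.017,0.042],[0,-0.02,0.053],[0,-0.022,0.065],[0,-0.021,0.0775],[0,-0.02,0.0775],[0,-0.02,0.0775],[0,-0.02,0.0775],[0,-0.02,0.0775]],"twist":[[-5,0,0],[-10,0,0],[-16,0,0],[-22,0,0],[-28,0,0],[-34,0,0],[-40,0,0],[-46,0,0],[-46,0,0],[-46,0,0],[-46,0,0],[-46,0,0]],"jaw":[0,0,0,0,0,0,0,0,0,0,0,0]}' 100
python3 - <<'E'
from plan import *
s=sense();r=read_camera("wrist");t=read_camera("scene")
cv2.imwrite("pics/c5.png",np.vstack([r["color"][:250],cv2.resize(t["color"][60:235,160:420],None,fx=512/260,fy=512/260)]))
show(.013,.105,46,s=s);print(s["ft_force"],s["wrist_torque"])
E
```

```text
t: 10.05
tool_pos: [0.614, 0.2049, 0.2379]
orientation: [-0.292, 0.721, 0.582, -0.235]
ft_force: [-2.1, 1.7, -2.9]
gripper_width: 0.217
(0.013, 0.105, 46) [0.616 0.203 0.238]
trans [-0.0011  0.0016 -0.0017] twist [-0.07  0.16  0.2 ] rows>= 0.1
[-2.1433718   1.70391827 -2.94127603] [0.54052979 1.0848077  0.02091915]
```

View pics/c5.png

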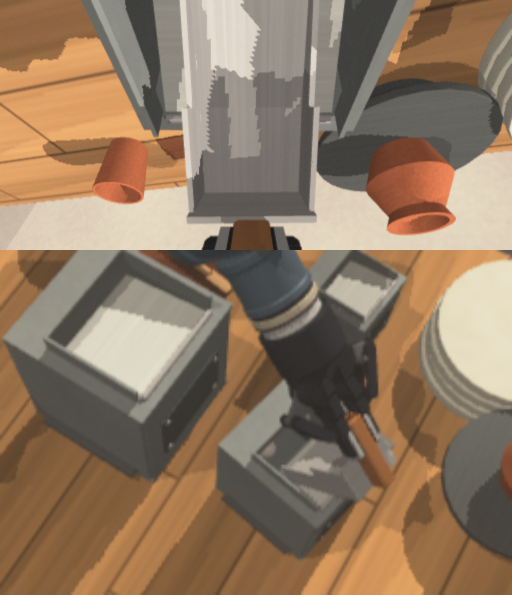

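```bash
python3 -m crank '{"translation":[[0,0,0],[0,0,0],[0,0,0],[0,0.002,0.002],[0,0.004,0.004],[0,0.004,0.004],[0,0.004,0.004],[0,0.004,0.004],[0,0.004,0.004],[0,0.004,0.004]],"twist":[[0,0,0],[0,0,0],[0,0,0],[0,0,0],[0,0,0],[0,0,0],[0,0,0],[0,0,0],[0,0,0],[0,0,0]],"jaw":[0,0,0,0,0,0,0,0,0,0]}' 100
python3 - <<'E'
from plan import *
s=sense();r=read_camera("wrist");t=read_camera("top")
cv2.imwrite("pics/c6.png",np.vstack([r["color"][:250],cv2.resize(t["color"][105:200,170:310],None,fx=512/140,fy=512/140)]))
show(.013,.105,46,s=s);print(s["ft_force"],s["wrist_torque"])
E
```

```text
t: 10.98
tool_pos: [0.6166, 0.2041, 0.2331]
orientation: [-0.292, 0.722, 0.581, -0.235]
ft_force: [0.1, 0.8, -1.5]
gripper_width: 0.222
(0.013, 0.105, 46) [0.616 0.203 0.238]
trans [-0.0009 -0.0036 -0.0033] twist [0.02 0.09 0.08] rows>= 0.1
[ 0.06888728  0.80254058 -1.4884822 ] [2.42090029e-01 6.62319285e-01 1.43294961e-04]
```

View pics/c6.png

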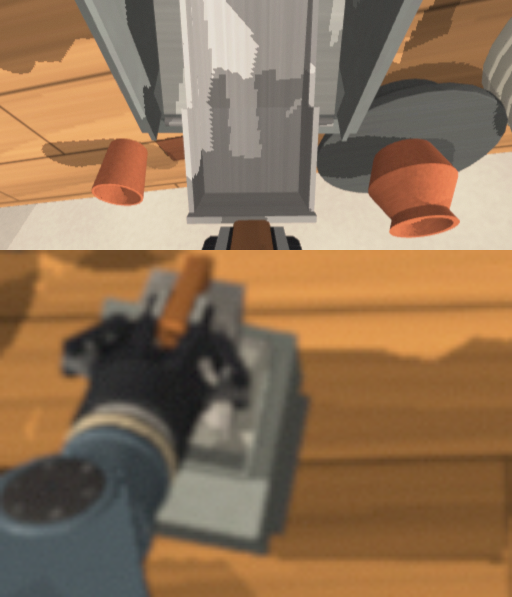

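```bash
python3 -m crank '{"translation":[[0,-0.005,-0.005],[0,-0.014,-0.014],[0,-0.026,-0.027],[0,-0.04,-0.041],[0,-0.055,-0.057],[0,-0.068,-0.071],[0,-0.08,-0.083],[0,-0.087,-0.09],[0,-0.09,-0.093],[0,-0.09,-0.093]],"twist":[[0,0,0],[0,0,0],[0,0,0],[0,0,0],[0,0,0],[0,0,0],[0,0,0],[0,0,0],[0,0,0],[0,0,0]],"jaw":[0,0,0,0,0,0,0,0,0,0]}' 100
python3 - <<'E'
from plan import *
s=sense();show(.013,.25,0,s=s)
# final placing pose, from untilted pose
P,Rt=[.5127,-.0633,.0535],yawR(.2744,0)
P0,R0=tcp(.013,.25,0)
delta(dict(tool_pos=np.array(P0),orientation=R0.as_quat(scalar_first=True)),P,Rt)
E
```

```text
t: 11.92
tool_pos: [0.616, 0.2037, 0.3629]
orientation: [-0.292, 0.723, 0.581, -0.235]
ft_force: [0.5, 0.1, -3.9]
gripper_width: 0.222
(0.013, 0.25, 0) [0.693 0.186 0.303]
trans [-0.0005  0.0986 -0.0115] twist [4.602e+01 5.000e-02 2.000e-02] rows>= 6.4
trans [-0.2826  0.2492  0.1223] twist [ -0.   -28.17  -0.  ] rows>= 9.5
```

```bash
python3 -m crank '{"translation":[[0,0.006,-0.001],[0,0.016,-0.002],[0,0.028,-0.003],[0,0.041,-0.005],[0,0.055,-0.006],[0,0.069,-0.008],[0,0.082,-0.01],[0,0.092,-0.011],[0,0.0985,-0.0115],[0,0.0985,-0.0115]],"twist":[[3,0,0],[8,0,0],[14,0,0],[20,0,0],[26,0,0],[32,0,0],[38,0,0],[43,0,0],[46,0,0],[46,0,0]],"jaw":[0,0,0,0,0,0,0,0,0,0]}' 100
python3 -m crank '{"translation":[[-0.006,0,0.001],[-0.018,0,0.004],[-0.036,0,0.01],[-0.06,0.003,0.018],[-0.085,0.01,0.028],[-0.11,0.02,0.04],[-0.135,0.03,0.052],[-0.16,0.04,0.064],[-0.185,0.05,0.076],[-0.21,0.06,0.088],[-0.235,0.07,0.1],[-0.258,0.08,0.11]],"twist":[[0,0,0],[0,-2,0],[0,-4,0],[0,-6.5,0],[0,-9,0],[0,-11.5,0],[0,-14,0],[0,-16.5,0],[0,-19,0],[0,-21.5,0],[0,-24,0],[0,-26,0]],"jaw":[0,0,0,0,0,0,0,0,0,0,0,0]}' 100
python3 - <<'E'
from plan import *
s=sense();r=read_camera("wrist");t=read_camera("top")
cv2.imwrite("pics/c7.png",np.vstack([r["color"][:250],cv2.resize(t["color"][105:200,170:310],None,fx=512/140,fy=512/140)]))
delta(s,[.5127,-.0633,.0535],yawR(.2744,0));print(s["ft_force"])
E
```

```text
t: 12.75
tool_pos: [0.6956, 0.1846, 0.2972]
orientation: [0.552, -0.551, -0.441, 0.444]
ft_force: [1.3, 0.0, -4.2]
gripper_width: 0.219
t: 13.75
tool_pos: [0.5275, -0.0414, 0.2225]
orientation: [0.436, -0.436, -0.556, 0.557]
ft_force: [0.9, -0.2, -3.3]
gripper_width: 0.222
trans [-0.0175  0.169   0.0195] twist [-0.01 -1.87 -0.08] rows>= 4.1
[ 0.89095097 -0.18248818 -3.28614024]
```

View pics/c7.png

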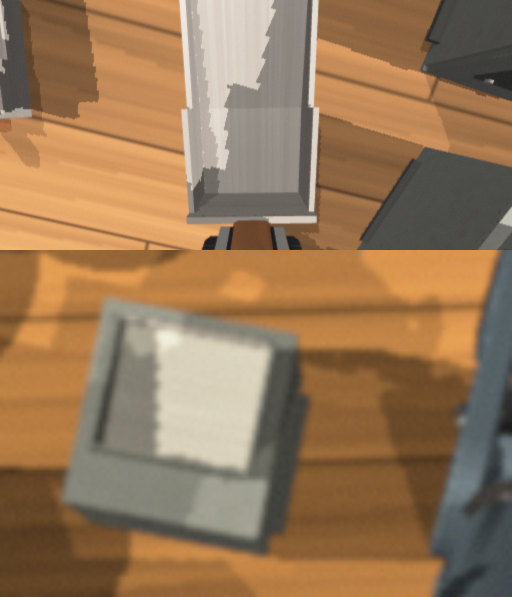

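Run:
```python
from plan import *
t=read_camera("top");cv2.imwrite("pics/top7.png",t["color"])
a=cv2.imread("pics/top0.png",0).astype(int);b=cv2.cvtColor(t["color"],cv2.COLOR_BGR2GRAY).astype(int)
np.set_printoptions(linewidth=250)
print("new");print(b[122:142,196:226]);print("old");print(a[122:142,196:226])
d=np.abs(a-b)[110:195,180:262];ys,xs=np.where(d>25);print(np.c_[xs+180,ys+110].tolist()[:80])
print(onz(t,208,127,.16),onz(t,217,125.5,.16))
def hf(p): 
    d=p-np.array([HX,HY,0]);c,s=np.cos(HYAW),np.sin(HYAW);return c*d[0]+s*d[1],-s*d[0]+c*d[1]
print(hf(onz(t,208,127,.155)),hf(onz(t,217,126,.155)))
```

```text
new
[[115 131 146 150 141 141 144 149 157 159 160 157 155 151 153 154 155 157 157 153 155 154 152 147 131 125 119 111 106 104]
 [108 129 147 148 139 134 128 129 149 166 165 157 151 148 157 162 159 154 152 149 151 154 157 149 135 127 124 121 121 122]
 [128 140 149 149 139 132 112 104 126 145 153 145 136 146 164 181 175 165 157 155 159 156 155 145 136 127 127 129 129 126]
 [138 149 153 149 142 132 103  92 120 148 153 143 135 139 161 179 180 176 177 178 179 176 164 152 137 130 131 133 131 127]
 [143 150 152 149 142 131  98  96 135 159 165 160 155 155 160 164 172 185 192 198 199 193 181 164 152 148 148 147 139 136]
 [145 151 153 149 138 124  92 100 140 164 167 167 166 166 165 167 188 218 227 226 223 215 203 181 169 168 169 161 155 152]
 [151 155 151 145 136 119  88 109 149 165 168 166 166 166 167 172 196 230 238 237 235 232 223 208 197 193 192 179 171 164]
 [153 156 151 144 131 109  88 112 147 162 167 167 168 166 164 169 192 225 235 236 236 235 229 218 207 207 206 200 197 194]
 [153 154 149 140 131 101  90 114 136 150 164 169 169 169 167 167 181 209 229 232 232 231 226 217 209 208 209 20
[... 3394 characters left out ...]
 148 149 172 202 218 220 219 220 218 218 219 220 218 219 219 219]
 [132 123 116  88  71  98 137 150 148 148 147 146 147 149 147 151 174 210 220 219 219 220 219 220 220 219 219 218 219 220]
 [130 125 114  82  72 106 139 148 147 145 146 147 147 146 148 150 170 200 216 217 218 218 218 218 219 218 220 218 220 218]
 [127 120 109  77  77 112 141 149 149 145 150 148 147 146 146 147 159 184 212 220 218 218 218 218 218 218 217 218 217 218]]
[[210, 135], [209, 148], [207, 154], [237, 154], [236, 160]]
[0.61399723 0.24481765 0.16      ] [0.61747836 0.21984763 0.16      ]
(np.float64(0.05823233466381168), np.float64(0.04096112592561481)) (np.float64(0.0656644641057536), np.float64(0.016950122410669326))
```

```bash
python3 -m crank '{"translation":[[-0.005,0.01,0.005],[-0.011,0.026,0.012],[-0.0165,0.046,0.019],[-0.0175,0.068,0.0195],[-0.0175,0.09,0.0195],[-0.0175,0.11,0.0195],[-0.0175,0.127,0.0195],[-0.0175,0.14,0.0195],[-0.0175,0.147,0.0195],[-0.0175,0.15,0.0195],[-0.0175,0.15,0.0195],[-0.0175,0.15,0.0195]],"twist":[[0,0,0],[0,-1,0],[0,-1.9,0],[0,-1.9,0],[0,-1.9,0],[0,-1.9,0],[0,-1.9,0],[0,-1.9,0],[0,-1.9,0],[0,-1.9,0],[0,-1.9,0],[0,-1.9,0]],"jaw":[0,0,0,0,0,0,0,0,0,0,0,0]}' 100
python3 - <<'E'
from plan import *
s=sense();delta(s,[.5127,-.0633,.0535],yawR(.2744,0));print(s["tool_pos"],s["ft_force"],s["wrist_torque"])
E
```

```text
t: 14.9
tool_pos: [0.5165, -0.0628, 0.073]
orientation: [-0.427, 0.428, 0.563, -0.563]
ft_force: [0.4, -0.8, -3.2]
gripper_width: 0.222
trans [0.0005 0.0195 0.0039] twist [ 0.08 -0.13 -0.07] rows>= 0.5
[ 0.51653317 -0.06275363  0.07299955] [ 0.37909944 -0.75314636 -3.16424624] [ 0.10689712 -0.19857656 -0.01010158]
```

```bash
python3 -m crank '{"translation":[[0,0.004,0],[0,0.009,0],[0,0.013,0],[0,0.0165,0],[0,0.018,0],[0,0.019,0],[0,0.0195,0],[0,0.02,0],[0,0.02,0],[0,0.02,0]],"twist":[[0,0,0],[0,0,0],[0,0,0],[0,0,0],[0,0,0],[0,0,0],[0,0,0],[0,0,0],[0,0,0],[0,0,0]],"jaw":[0,0,0,0,0,0,0,0,0,0]}' 100
```

```text
t: 15.73
tool_pos: [0.5156, -0.0629, 0.0527]
orientation: [0.428, -0.428, -0.563, 0.563]
ft_force: [-1.3, -0.5, 4.0]
gripper_width: 0.223
```

Contact with the bench. Release slowly and withdraw upward.

```bash
python3 -m crank '{"translation":[[0,0,0],[0,0,0],[0,0,0],[0,0,0],[0,0,0],[0,0,0],[0,0,0],[0,0,0],[0,0,0],[0,0,0]],"twist":[[0,0,0],[0,0,0],[0,0,0],[0,0,0],[0,0,0],[0,0,0],[0,0,0],[0,0,0],[0,0,0],[0,0,0]],"jaw":[0.018,0.022,0.028,0.036,0.046,0.06,0.07,0.08,0.085,0.085]}' 20
python3 -m crank '{"translation":[[0,-0.005,0],[0,-0.015,0],[0,-0.03,0],[0,-0.05,0],[0,-0.075,0],[0,-0.1,0.005],[0,-0.12,0.015],[0,-0.14,0.025],[0,-0.15,0.035],[0,-0.155,0.04],[0,-0.155,0.04],[0,-0.155,0.04]],"twist":[[0,0,0],[0,0,0],[0,0,0],[0,0,0],[0,0,0],[0,0,0],[0,0,0],[0,0,0],[0,0,0],[0,0,0],[0,0,0],[0,0,0]],"jaw":[0.085,0.085,0.085,0.085,0.085,0.085,0.085,0.085,0.085,0.085,0.085,0.085]}' 20
python3 -m crank '{"translation":[[0,0,0],[0,0,0],[0,0,0],[0,0,0],[0,0,0],[0,0,0]],"twist":[[0,0,0],[0,0,0],[0,0,0],[0,0,0],[0,0,0],[0,0,0]],"jaw":[0.085,0.085,0.085,0.085,0.085,0.085]}' 20
python3 - <<'E'
from plan import *
r=read_camera("wrist");t=read_camera("scene")
cv2.imwrite("pics/c8.png",np.vstack([r["color"][50:300],cv2.resize(t["color"][100:275,160:420],None,fx=512/260,fy=512/260,interpolation=cv2.INTER_CUBIC)]))
print(sense()["ft_force"])
E
```

```text
t: 16.57
tool_pos: [0.5157, -0.0629, 0.0521]
orientation: [0.428, -0.428, -0.563, 0.563]
ft_force: [-0.3, -0.2, 0.1]
gripper_width: 0.998
t: 17.57
tool_pos: [0.4772, -0.0737, 0.2075]
orientation: [-0.428, 0.428, 0.563, -0.563]
ft_force: [0.1, 0.7, 0.3]
gripper_width: 0.996
t: 18.07
tool_pos: [0.4772, -0.0736, 0.2068]
orientation: [0.428, -0.427, -0.563, 0.563]
ft_force: [0.5, -0.7, -0.6]
gripper_width: 0.998
[ 0.31168863 -0.3284584   0.62722862]
```

View pics/c8.png

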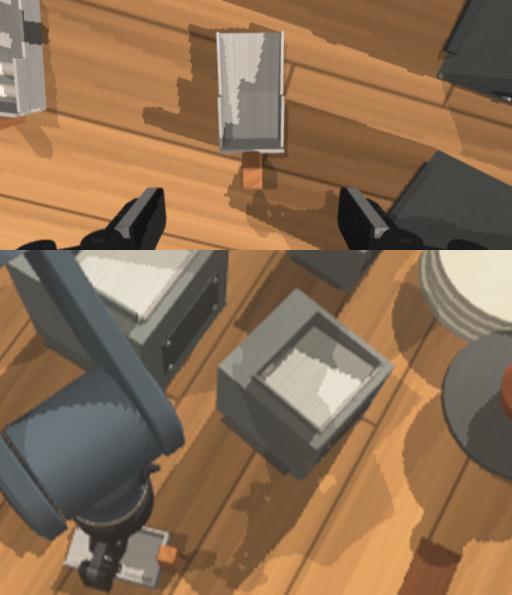

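```bash
python3 -c "
from rig import *
print(hand_in())"
```

```text
the job is handed in; nothing more can be done
None
```

I gripped the ball scoop by its post and pressed the hopper's flap down with its lip. I tipped the scoop to about 46° and held it there for roughly 1.5 s. I then lifted the scoop clear, set it back close to where it had stood, let go and backed the arm off. The job was handed in at about 18 s of the 64 s allowed.

**What the last checks showed**
- **Scoop:** the final wrist picture shows it standing on the bench, upright and empty, with the fingers clear of it.
- **Hopper:** the flap looks shut, and no balls are visible on it or on the bench.
- **Forces:** the arm reads about zero force after release. The highest readings I saw were about 5 N.

**What I could not confirm directly**
- **Balls in the hopper:** I never saw them inside. I conclude it from the empty scoop and from no balls showing anywhere else in view.
- **Flap angle:** the roughly 0.5 rad opening comes from where the lip was, not from a reading. While pressing, the wrist carried about 1.5 to 2 N less than the scoop's weight, which fits contact with the flap.
- **Weight:** lifted clear and empty, the scoop read 3.2 to 4.2 N, about the same as with the balls in it. The sensor noise is too large to show the loss of the balls.
- **Bright spots:** one top picture showed bright spots near the hinge. Comparing pixels with the first picture showed a change in lighting, not balls.

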